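Load the bottle dock and lock its tray for the road

ROBOT

A 6-joint arm with a two-finger parallel gripper is mounted at the origin on the work surface. World frame = base frame: x ahead of the robot, y to its left, z up, the work surface at z = 0. Lengths are in m, angles in rad, forces in N, time in s.
With the tool pointing down it reaches from about 0.225 to 0.875 m from the base axis. Payload 3.4 kg.
Tool frame: the origin (TCP) lies at the very end of the fingers, on their centre line; the grasp point (between the pads) lies 19 mm behind it (manip.grasp_offset is the distance from the TCP to the grasp point, in m); x points along the fingers, y is the direction in which the jaws open and shut, and the axes are right-handed (so a half turn about x gives the same grasp; the last joint's range is limited). The gripper opens to 85 mm and grips with 20 to 120 N. Pads are 22 mm wide; open, the fingers measure 114 mm over their backs; the gripper's body (76 mm by 85 mm) begins 54 mm behind the grasp point. The pads swing forward as they close: fully open they stand 13 mm farther back than shut.
Start: joints at [-1.234, 0.276, 1.505, -0, 1.361, -0.121], TCP at [0.254, -0.516, 0.231] pointing down, gripper open.
Joint ranges: [-2.89, 2.89], [-0.75, 2.08], [0.22, 2.7], [-1.18, 4.32], [0.11, 2.71], [-2.7, 2.7]. Speed limits (rad/s): [2.57, 2.57, 3.14, 3.14, 3.14, 3.14].

INTERFACE

Orientations are given as a unit quaternion [w, x, y, z].
In Python, from rig import manip gives the robot as it stands.
- The arm moves only by the tool step_arm, never from a script. Its argument "increments" is a list of rows, each an object with "grip": the opening, from 0 (shut) to 1 (fully open); "delta_pos": the shift along the world's x, y, z in m, a list of three; "twist": the turn about the world's z in degrees. A call has 1 to 10 rows; each row shifts and turns the commanded pose from where the row before left it; what a row does not reach is not made up. A row lasts 1/12 s, in which the tool goes at most 41.7 mm and 7.16 degrees, less where a joint would pass 70% of its speed; a pose out of reach is approached as far as the arm can. A call with a gripper value outside its range is refused whole. The fingers move at their own pace and stop on an object; "force" is the grip in N (left out, the last holds). Time passes only in rows, so rows that do not move let the fingers close. It gives the time, the measured TCP pose, the force and the opening at its end, in the units of the state.
- manip.get_state(): the state, without advancing time (a new reading comes with each control period).
- manip.get_image(name): name is "side" or "top" or "wrist"; returns a dict with "img" (384x512x3 uint8, red, green, blue), "fx", "fy", "cx", "cy" (pixels), "D" ([k1, k2, p1, p2, k3] as OpenCV has them; the pictures are not rectified), "rvec" (rotation vector, rad) and "tvec" (3), from world to camera coordinates, as OpenCV has them; the wrist camera has in their place "mount" (4x4, takes a point from camera to tool coordinates, whose origin is the TCP and whose axes are the tool frame's). Camera axes: x right, y down, z forward; pixel columns grow to the right and rows downward; lengths in m; the calibration is good to about 2 mm. A picture is of the moment at which its call begins: read the wrist's pose just before it. There is no depth.
- manip.sign_off(): hands the job in, once; it reports no verdict.
The state is a dict: "clock": time; "qpos": joint angles; "qd": joint speeds; "effort": joint torques, N m; "position": TCP position; "ee_rot": TCP orientation; "contact_force": force on the tool from outside, world axes, zero at the start; "moment": the same for the moment, N m; "width": finger opening in m.
Only numpy, scipy, OpenCV 4.12 (cv2) and the standard library are available. Lean on these libraries where they do the work, as an engineer would, in place of code of your own. Each camera call takes 0.05 s, during which the arm holds its last target. There are 200 camera calls.

TASK

Get the mobile bar ready for the road: draw the T-handled detent pin out of the lock at the left of the bottle dock and stand it in the stow hole at the right, pull the tray fully out, and stand every small carton and screw-top jar from the counter upright in a pocket of the tray. Then slide the tray fully home under the deck and push the pin down through the lined-up holes of the lock until its shoulder sits on the plate. Leave the mug where it is.

Things in the scene. Friction and masses are not known exactly. Their poses are not given: they have to be found in the camera images.
- dock: Bottle dock: fixed aluminium frame on the counter, 135 mm deep, 356 mm wide, with a deck over the home place of a steel tray. Origin at the centre of its underside; x away from the robot (the tray comes out along -x), y left, z up; moved and turned a little at each start. Pockets of the tray lie at dock x = 0 when home, roofed by the deck. The cheeks (dock y +-173 mm) reach from x -50 mm back.
- deck (a point): Middle of the upper front edge of the dock's overhanging deck, 160 mm above the counter (underside at 150 mm), 35 mm in front of the dock's origin. Low stacks of coasters behind it reach 192 mm.
- tray (a joint): How far the tray is out, in m: 0 = fully home on its end stop, 0.15 = fully out, along the dock's -x. About 3 N of friction; stays where it is left; moves under 4 mm while the pin is in the lock.
- tray_in (a point): Centre of the tray's floor (its top side, 20 mm above the counter), moving with the tray, axes as the dock's. Four pockets side by side, centred at y = -120, -40, +40, +120 mm from this point (x = 0), each 100 mm (x) by 76 mm (y). Walls stand 28 mm above the floor, dividers 22 mm.
- handle (a point): Middle of the tray's bail handle: a level round steel bar 12 mm thick, 90 mm long along the dock's y, 50 mm above the counter, 78 mm in front of the tray's front panel, moving with the tray. Axes as the dock's. Free space in front, behind and above.
- lug (a point): Centre of the hole on the upper face (z = 70 mm) of the tray's lug, a 10 mm plate with a 19 mm hole that stands out at the left of the tray's front and moves with it. Tray home: the hole lies exactly below lock, between the two plates of the lock.
- lock (a point): Centre of the upper hole of the lock at the left front of the dock, on top (z = 85 mm) of its upper plate. Two 10 mm plates with 19 mm vertical holes (z 75-85, 45-55 mm), 3 mm chamfer above. Under them spring noses drag on the pin's shank with a few N and snap into its groove as its shoulder meets the plate; some 5 to 15 N pulls the seated pin out or pushes it in.
- stow (a point): Centre of the mouth of the stow hole, on top (z = 85 mm) of the aluminium block at the right front of the dock: vertical, 19 mm wide, 77 mm deep, 3 mm chamfer, no detent. The pin stands in it on its shoulder while out of the lock.
- pin: Detent pin, steel, 140 g: shank 16 mm thick, 70 mm long below the shoulder, the last 7 mm tapering to 6 mm; groove 52 mm down; shoulder 26 mm wide, 6 mm high; black T-bar on top, 66 (pin x) x 16 (y) x 16 mm (z), its middle 34 mm above the origin. Origin on the axis under the shoulder, z up. Starts in the lock, origin at lock, T-bar within about 0.6 rad of the dock's x.
- mug: White mug, 76 mm wide and 85 mm high, its handle standing out 37 mm to its y, standing among the cartons and jars; not to be loaded or knocked about. Origin at the centre of its underside.
- carton1: Small gable-top juice carton, body 56 x 56 mm and 83 mm high, gable ridge (along its y) up to 112 mm, about 340 g, heavier below. May be absent. Stands upright on its base; origin at the centre of its underside, z up.
- carton2: Small gable-top juice carton, body 56 x 56 mm and 83 mm high, gable ridge (along its y) up to 112 mm, about 340 g, heavier below. May be absent. Stands upright on its base; origin at the centre of its underside, z up.
- carton3: Small gable-top juice carton, body 56 x 56 mm and 83 mm high, gable ridge (along its y) up to 112 mm, about 340 g, heavier below. May be absent. Stands upright on its base; origin at the centre of its underside, z up.
- jar1: Screw-top jar with an aluminium lid, 60 mm wide up to 66 mm of its height, 94 mm high in all, the lid 52 mm wide, about 320 g, heavier below. May be absent. Stands upright on its base; origin at the centre of its underside, z up.
- jar2: Screw-top jar with an aluminium lid, 60 mm wide up to 66 mm of its height, 94 mm high in all, the lid 52 mm wide, about 320 g, heavier below. May be absent. Stands upright on its base; origin at the centre of its underside, z up.
Mind the look-alikes: they are no part of the job. Leave any orange or purple look-alike of the pin alone.

How it is judged:
By the outcome, as a careful person would: the job done as asked, in the order asked, and still so for the second after the job is handed in, with the robot touching nothing.
Of carton1, carton2, carton3, jar1, jar2 only 2 to 4 are there at a start; the rules pass over those that are not, and their reading is None.
At some moment in a run one of carton1, carton2, carton3, jar1, jar2 may be knocked a few centimetres aside while the robot is not near it.
It also fails if it takes over 210 s, if anything falls off the work surface, if the arm or the gripper's body presses on something with over 40 N, if the wrist force passes 120 N, or if a joint passes its speed limit or range.

## Working session

There is one attempt and no reset: what is moved stays moved. The work goes in short steps, Python scripts to look and compute and a tool call to move; the robot and the scene stay as the last step left them, time stands still between calls to the robot, and variables do not carry over. Pictures are saved under pics/ and viewed, about 12 in all and at most 16, crops included, and the job is handed in when it is done.

Besides the shell and the picture viewer there is one more tool, called after "Request:" by a JSON object that holds its "fn" and its "kwargs", one argument or row to a line. step_arm: Moves the arm, as the interface text tells. Its arguments: {"type":"object","properties":{"increments":{"type":"array"},"force":{"type":"number"}},"required":["increments"]}

```bash
ls; mkdir -p pics
python3 - <<'E'
from rig import manip
import cv2,pickle
s=manip.get_state();print(s)
d={n:manip.get_image(n) for n in("side","top")}
for n in d:
    i=d[n];cv2.imwrite(f"pics/{n}0.png",cv2.cvtColor(i["img"],cv2.COLOR_RGB2BGR))
    print(n,{k:v for k,v in i.items() if k!="img"})
pickle.dump(d,open("c0.pkl","wb"))
w=manip.get_image("wrist");print({k:v for k,v in w.items() if k!="img"}, manip.grasp_offset)
E
```

```text
pics
{'clock': 0.0, 'qpos': array([-1.23400739e+00,  2.76581847e-01,  1.50613523e+00,  2.06557367e-05,
        1.36069119e+00, -1.20986791e-01]), 'qd': array([ 1.75862459e-04,  8.40222787e-04, -1.60651871e-03,  4.73641596e-05,
       -3.10284548e-04, -1.65429101e-04]), 'effort': array([ 2.77485087e-03, -4.16772366e+01, -2.45805627e+01,  2.99887279e-04,
        1.11603033e-02, -9.33645310e-06]), 'position': array([ 0.25395674, -0.51529146,  0.23044637]), 'ee_rot': array([-0.15979815, -0.688603  , -0.16107606,  0.68872706]), 'contact_force': array([-0.31645713, -0.12277677,  0.75975484]), 'moment': array([-0.01128996,  0.00150499,  0.02602951]), 'width': 0.08499943881993251}
side {'fx': 426.5032768663914, 'fy': 426.5032768663914, 'cx': 252.6522925807053, 'cy': 193.57057459198296, 'D': array([-0.00405995,  0.        ,  0.        ,  0.        ,  0.        ]), 'rvec': array([ 0.6576483 , -2.43226947,  1.36760006]), 'tvec': array([0.48758513, 0.23323745, 1.21297483])}
top {'fx': 348.9337971337073, 'fy': 348.9337971337073, 'cx': 256.7109708610013, 'cy': 193.33436610722725, 'D': array([0.00507071, 0.        , 0.        , 0.        , 0.        ]), 'rvec': array([ 2.18542826, -2.1701933 ,  0.07016778]), 'tvec': array([-0.0033831 ,  0.56609306,  0.96774727])}
{'fx': 295.54270669532934, 'fy': 295.54270669532934, 'cx': 252.42883290671693, 'cy': 190.51182803800563, 'D': array([-0.0350872,  0.       ,  0.       ,  0.       ,  0.       ]), 'mount': array([[ 8.41600269e-04, -2.74563966e-01,  9.61568469e-01,
        -1.43026667e-01],
       [ 9.99999097e-01, -7.76127505e-04, -1.09684977e-03,
        -4.26425830e-04],
       [ 1.04745516e-03,  9.61568524e-01,  2.74563065e-01,
        -7.08666114e-02],
       [ 0.00000000e+00,  0.00000000e+00,  0.00000000e+00,
         1.00000000e+00]])} 0.0187
```

View pics/top0.png

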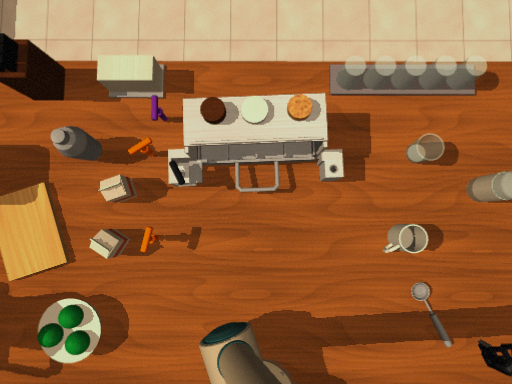

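View pics/side0.png

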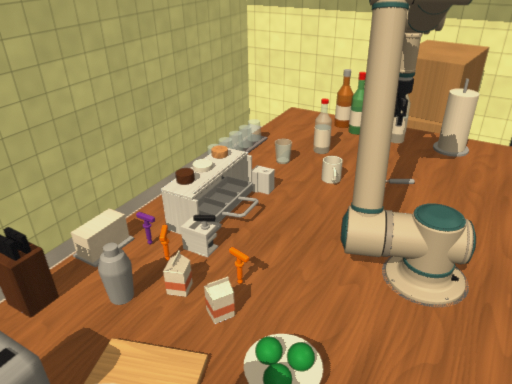

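Run:
```python
import cv2,numpy as np
t=cv2.imread("pics/top0.png");s=cv2.imread("pics/side0.png")
a=cv2.resize(t[85:205,155:355],None,fx=4,fy=4,interpolation=cv2.INTER_CUBIC)
cv2.imwrite("pics/dock.png",a)
f=lambda im,r,c,h,w,k:cv2.resize(im[r:r+h,c:c+w],None,fx=k,fy=k,interpolation=cv2.INTER_CUBIC)
b=np.vstack([np.hstack([f(t,165,75,100,100,4),f(t,120,375,100,100,4)]),np.hstack([f(s,240,150,90,120,10/3),f(s,130,260,90,120,10/3)])])
cv2.imwrite("pics/objs.png",b[:, :800][:700]);print(b.shape)
cv2.imwrite("pics/objs.png",cv2.resize(b,(600*b.shape[1]//b.shape[0],600)))
```

```text
(700, 800, 3)
```

View pics/dock.png

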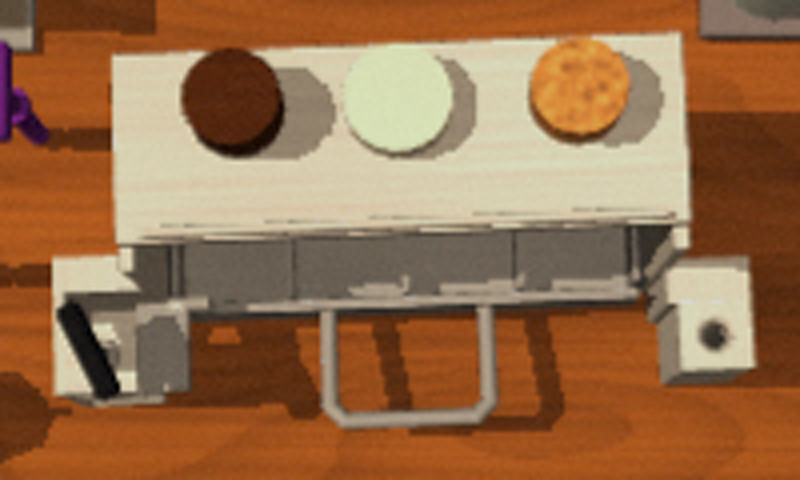

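View pics/objs.png

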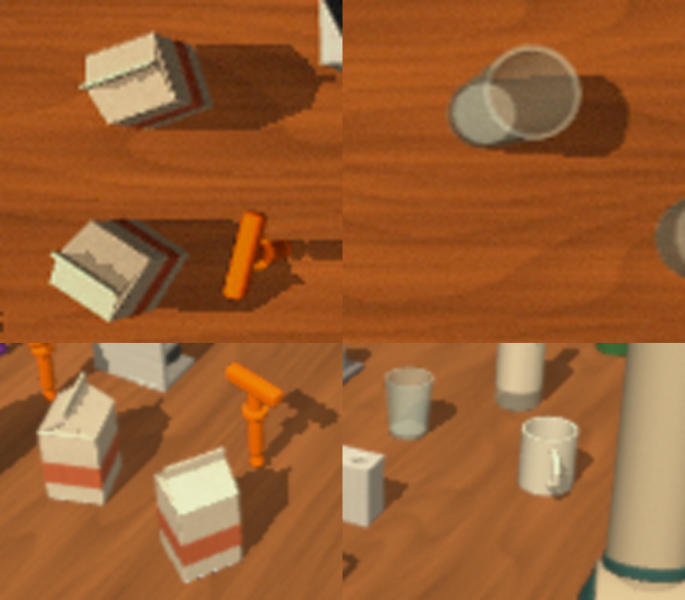

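```bash
cat > h.py <<'E'
import numpy as np,cv2,pickle
from scipy.spatial.transform import Rotation as R
def cam(im,state=None):
    K=np.array([[im["fx"],0,im["cx"]],[0,im["fy"],im["cy"]],[0,0,1]])
    if "rvec" in im: r=cv2.Rodrigues(im["rvec"])[0];t=im["tvec"]
    else:
        q=state["ee_rot"];T=np.eye(4);T[:3,:3]=R.from_quat([q[1],q[2],q[3],q[0]]).as_matrix();T[:3,3]=state["position"]
        C=np.linalg.inv(T@im["mount"]);r=C[:3,:3];t=C[:3,3]
    return K,im["D"],r,np.asarray(t)
def proj(c,P): return cv2.projectPoints(np.atleast_2d(np.array(P,float)),cv2.Rodrigues(c[2])[0],c[3],c[0],c[1])[0][:,0]
def back(c,uv,z):
    n=cv2.undistortPoints(np.array(uv,float).reshape(-1,1,2),c[0],c[1])[:,0]
    d=np.c_[n,np.ones(len(n))]@c[2];o=-c[2].T@c[3]
    return o+d*((np.atleast_1d(z)-o[2])/d[:,2])[:,None]
E
python3 - <<'E'
from h import *
np.set_printoptions(precision=4,suppress=True)
d=pickle.load(open("c0.pkl","rb"));T=cam(d["top"]);S=cam(d["side"])
print("cams",-T[2].T@T[3],-S[2].T@S[3])
D=lambda l:np.array(l)/4-.375+[155,85]
print("stow",back(T,D([[714,334]]),.085))
b=back(T,D([[112,55],[682,33],[120,242],[690,222]]),.16);print("deck",b)
print("yaw",[np.degrees(np.arctan2(*(p-q)[:2][::-1])) for p,q in((b[0],b[1]),(b[2],b[3]))])
print("handle",back(T,D([[345,420],[485,415]]),.05))
print("Tbar",back(T,D([[70,308],[107,392]]),.042+.085))
A=np.array
top=lambda l:A(l)/(4*600/700)-.4+[75,165]
side=lambda l:(A(l)-[0,343])/(10/3*600/700)-.35+[150,240]
print("A ridge",back(T,top([[82,88],[160,62]]),.112));print("A base side",back(S,side([[46,496],[103,502],[121,457]]),0.))
print("B ridge",back(T,top([[52,256],[115,300]]),.112));print("B base side",back(S,side([[187,580],[243,545],[162,524]]),0.))
print("mug",back(T,[[408,240]],.085))
E
```

```text
cams [ 0.4918 -0.0104  1.0075] [-0.0619  1.0323  0.8331]
stow [[ 0.6299 -0.2028  0.085 ]]
deck [[ 0.7917  0.1853  0.16  ]
 [ 0.8069 -0.169   0.16  ]
 [ 0.6737  0.1777  0.16  ]
 [ 0.688  -0.1731  0.16  ]]
yaw [np.float64(92.46759659682616), np.float64(92.32572768509652)]
handle [[ 0.5739  0.044   0.05  ]
 [ 0.578  -0.0524  0.05  ]]
Tbar [[0.6379 0.216  0.127 ]
 [0.5842 0.1911 0.127 ]]
A ridge [[0.5645 0.4086 0.112 ]
 [0.5846 0.3504 0.112 ]]
A base side [[ 0.5938  0.4216 -0.    ]
 [ 0.5412  0.4006  0.    ]
 [ 0.5647  0.3423  0.    ]]
B ridge [[0.4386 0.4258 0.112 ]
 [0.4065 0.3774 0.112 ]]
B base side [[ 0.4164  0.4393 -0.    ]
 [ 0.3958  0.3799  0.    ]
 [ 0.4754  0.3957 -0.    ]]
mug [[ 0.4418 -0.396   0.085 ]]
```

```bash
cat >> h.py <<'E'
def yaw(s):
    q=s["ee_rot"];m=R.from_quat([q[1],q[2],q[3],q[0]]).as_matrix()
    return m,np.degrees(np.arctan2(m[1,1],m[0,1]))
def st():
    from rig import manip
    s=manip.get_state();print("t",round(s["clock"],2),"pos",s["position"].round(4),"jawyaw",yaw(s)[1].round(2),"F",s["contact_force"].round(1),"w",round(s["width"],4),"q",s["qpos"].round(2));return s
E
python3 - <<'E'
from h import *
s=st();print(yaw(s)[0].round(3))
E
```

```text
t 0.15 pos [ 0.254  -0.5154  0.2307] jawyaw -63.77 F [-0.3  0.8 -0.9] w 0.0855 q [-1.23  0.28  1.51 -0.    1.36 -0.12]
[[-0.     0.442 -0.897]
 [ 0.001 -0.897 -0.442]
 [-1.    -0.001 -0.   ]]
```

Request:
{"fn": "step_arm", "kwargs": {
  "increments": [
    {"grip":1,"delta_pos":[0.014,0.035,0.005],"twist":0},
    {"grip":1,"delta_pos":[0.016,0.036,0.005],"twist":0},
    {"grip":1,"delta_pos":[0.016,0.036,0.005],"twist":0},
    {"grip":1,"delta_pos":[0.016,0.036,0.005],"twist":0},
    {"grip":1,"delta_pos":[0.016,0.036,0],"twist":0},
    {"grip":1,"delta_pos":[0.016,0.036,0],"twist":0},
    {"grip":1,"delta_pos":[0.016,0.036,0],"twist":0},
    {"grip":1,"delta_pos":[0.016,0.036,0],"twist":0},
    {"grip":1,"delta_pos":[0.016,0.036,0],"twist":0},
    {"grip":1,"delta_pos":[0.016,0.036,0],"twist":0}
  ]
}}

```text
clock: 0.98
position: [0.4123, -0.1549, 0.2513]
ee_rot: [0.16, 0.689, 0.16, -0.689]
contact_force: [0.8, 0.5, -1.1]
width: 0.0855
```

```bash
python3 -c "
from h import *;st()"
```

```text
t 0.98 pos [ 0.4123 -0.1549  0.2513] jawyaw -63.79 F [ 0.8  0.5 -1.1] w 0.0855 q [-0.52  0.06  1.73 -0.    1.35  0.6 ]
```

Request:
{"fn": "step_arm", "kwargs": {
  "increments": [
    {"grip":1,"delta_pos":[0.02,0.036,0],"twist":0},
    {"grip":1,"delta_pos":[0.02,0.036,0],"twist":0},
    {"grip":1,"delta_pos":[0.02,0.036,0],"twist":0},
    {"grip":1,"delta_pos":[0.02,0.036,0],"twist":0},
    {"grip":1,"delta_pos":[0.02,0.036,0],"twist":0},
    {"grip":0.6,"delta_pos":[0.02,0.036,0],"twist":0},
    {"grip":0.6,"delta_pos":[0.02,0.036,0],"twist":0},
    {"grip":0.6,"delta_pos":[0.02,0.036,0],"twist":0},
    {"grip":0.6,"delta_pos":[0.02,0.036,0],"twist":0},
    {"grip":0.6,"delta_pos":[0.018,0.034,0],"twist":0}
  ]
}}

```text
clock: 1.82
position: [0.6108, 0.2035, 0.2508]
ee_rot: [-0.161, -0.688, -0.161, 0.689]
contact_force: [0.4, -1.3, -0.1]
width: 0.0513
```

```bash
cat > snap.py <<'E'
import sys
from h import *
from rig import manip
def snap(cn,name,k=1.5):
    s=manip.get_state();i=manip.get_image(cn);pickle.dump((s,i),open(name+".pkl","wb"))
    im=cv2.cvtColor(i["img"],cv2.COLOR_RGB2BGR);cv2.imwrite("pics/"+name+".png",cv2.resize(im,None,fx=k,fy=k,interpolation=cv2.INTER_CUBIC))
    return s,i
if __name__=="__main__":
    snap(sys.argv[1],sys.argv[2]);st()
E
python3 snap.py wrist w1
```

```text
t 1.87 pos [0.6143 0.2104 0.2498] jawyaw -63.54 F [5.4 4.3 0.8] w 0.0512 q [0.22 0.38 1.31 0.01 1.45 1.33]
```

View pics/w1.png

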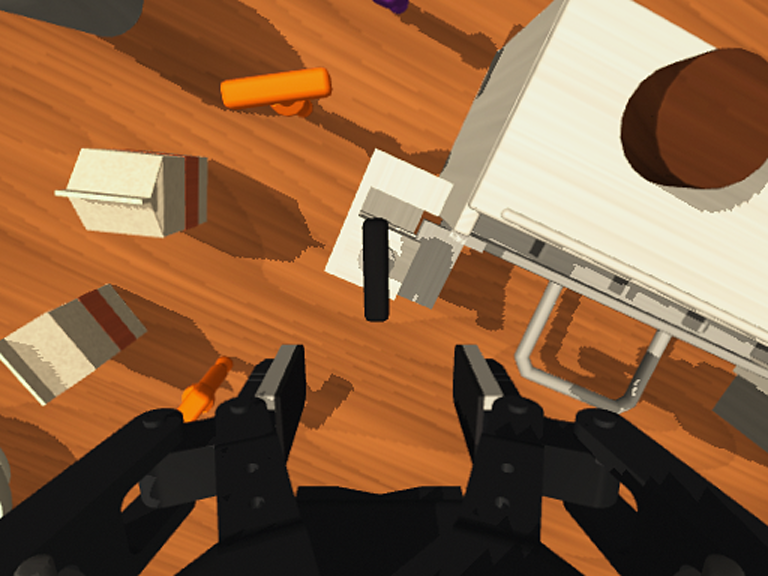

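Run:
```python
from h import *
np.set_printoptions(precision=4,suppress=True)
s,i=pickle.load(open("w1.pkl","rb"));c=cam(i,s);print(s["position"],s["qd"])
p=lambda l:np.array(l)/1.5-.17
b=back(c,p([[375,221],[377,319]]),.126);print(b,b.mean(0),np.degrees(np.arctan2(*(b[0]-b[1])[1::-1])))
for n,l in(("A",[[57,193],[150,200]]),("B",[[0,342],[45,405]])):
    r=back(c,p(l),.112);print(n,r,r.mean(0),np.degrees(np.arctan2(*(r[0]-r[1])[1::-1])))
print("A base",back(c,p([[207,158],[206,224]]),0.),"B base",back(c,p([[108,284],[146,328]]),0.))
print("deck corner",back(c,p([[470,205]]),.16),"handle",back(c,p([[537,388],[612,408]]),.05))
st()
```

```text
[0.6108 0.2035 0.2508] [ 0.5644  0.5062 -0.7762 -0.0127  0.2653  0.5642]
[[0.641  0.2218 0.126 ]
 [0.5851 0.193  0.126 ]] [0.613  0.2074 0.126 ] 27.243552017028794
A [[0.5665 0.411  0.112 ]
 [0.5886 0.3549 0.112 ]] [0.5775 0.3829 0.112 ] 111.51315180266819
B [[0.4465 0.422  0.112 ]
 [0.4116 0.38   0.112 ]] [0.4291 0.401  0.112 ] 50.27444245548162
A base [[0.6104 0.3691 0.    ]
 [0.5564 0.35   0.    ]] B base [[0.4627 0.4141 0.    ]
 [0.4366 0.3679 0.    ]]
deck corner [[0.6747 0.1827 0.16  ]] handle [[ 0.5639  0.0281  0.05  ]
 [ 0.5763 -0.0431  0.05  ]]
t 1.87 pos [0.6143 0.2104 0.2498] jawyaw -63.54 F [5.4 4.3 0.8] w 0.0512 q [0.22 0.38 1.31 0.01 1.45 1.33]
```

Request:
{"fn": "step_arm", "kwargs": {
  "increments": [
    {"grip":0.55,"delta_pos":[0.002,0.003,-0.03],"twist":0},
    {"grip":0.55,"delta_pos":[0,0,-0.03],"twist":0},
    {"grip":0.55,"delta_pos":[0,0,-0.02],"twist":0},
    {"grip":0.55,"delta_pos":[0,0,0],"twist":0},
    {"grip":0.55,"delta_pos":[0,0,0],"twist":0}
  ]
}}

```text
clock: 2.28
position: [0.6113, 0.2039, 0.1701]
ee_rot: [-0.16, -0.688, -0.16, 0.69]
contact_force: [0.6, -0.3, 1.1]
width: 0.0466
```

```bash
python3 snap.py wrist w2
```

```text
t 2.33 pos [0.6125 0.2041 0.1719] jawyaw -63.78 F [1.1 0.4 0.8] w 0.0468 q [ 0.21  0.42  1.44 -0.    1.29  1.33]
```

View pics/w2.png

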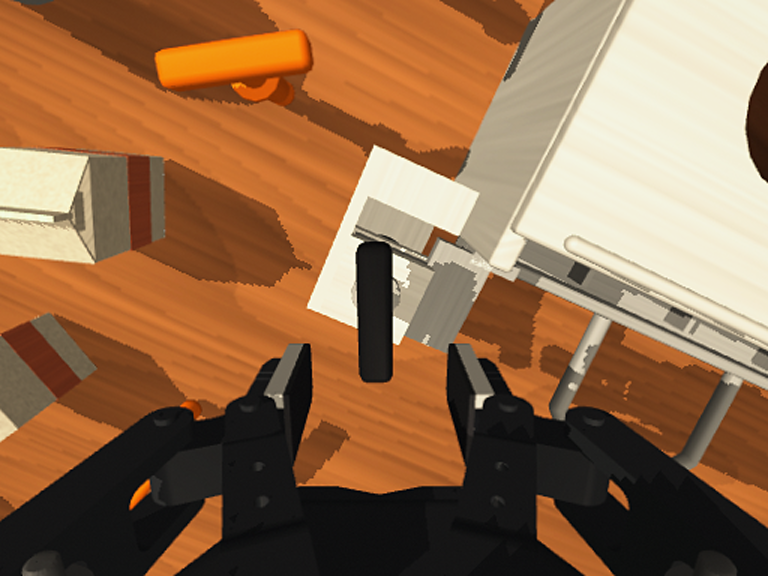

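Run:
```python
from h import *
np.set_printoptions(precision=4,suppress=True)
s,i=pickle.load(open("w2.pkl","rb"));c=cam(i,s)
p=lambda l:np.array(l)/1.5-.17
b=back(c,p([[374,244],[375,380]]),.125);print(b,b.mean(0),np.degrees(np.arctan2(*(b[0]-b[1])[1::-1])))
```

```text
[[0.6422 0.2222 0.125 ]
 [0.5841 0.1933 0.125 ]] [0.6131 0.2077 0.125 ] 26.406363469481033
```

Request:
{"fn": "step_arm", "kwargs": {
  "increments": [
    {"grip":0.55,"delta_pos":[0.001,0.003,-0.03],"twist":0},
    {"grip":0.55,"delta_pos":[0,0,-0.03],"twist":0},
    {"grip":0.55,"delta_pos":[0,0,-0.01],"twist":0},
    {"grip":0.55,"delta_pos":[0,0,0],"twist":0},
    {"grip":0,"delta_pos":[0,0,0],"twist":0},
    {"grip":0,"delta_pos":[0,0,0],"twist":0},
    {"grip":0,"delta_pos":[0,0,0],"twist":0},
    {"grip":0,"delta_pos":[0,0,0],"twist":0},
    {"grip":0,"delta_pos":[0,0,0],"twist":0}
  ],
  "force": 60
}}

```text
clock: 3.08
position: [0.6149, 0.2076, 0.104]
ee_rot: [0.16, 0.69, 0.16, -0.687]
contact_force: [-0.3, 0.6, 6.7]
width: 0.0149
```

```bash
python3 -c "
from h import *;st()"
```

```text
t 3.08 pos [0.6149 0.2076 0.104 ] jawyaw -63.77 F [-0.3  0.6  6.7] w 0.0149 q [ 0.22  0.47  1.53 -0.    1.14  1.33]
```

Request:
{"fn": "step_arm", "kwargs": {
  "increments": [
    {"grip":0,"delta_pos":[0,0,0.006],"twist":0},
    {"grip":0,"delta_pos":[0,0,0.008],"twist":0},
    {"grip":0,"delta_pos":[0,0,0.008],"twist":0},
    {"grip":0,"delta_pos":[0,0,0.008],"twist":0},
    {"grip":0,"delta_pos":[0,0,0.01],"twist":0}
  ]
}}

```text
clock: 3.5
position: [0.6132, 0.2071, 0.1422]
ee_rot: [0.161, 0.689, 0.16, -0.689]
contact_force: [2.0, -0.2, -1.8]
width: 0.015
```

Request:
{"fn": "step_arm", "kwargs": {
  "increments": [
    {"grip":0,"delta_pos":[0,0,0.015],"twist":0},
    {"grip":0,"delta_pos":[0,0,0.015],"twist":0},
    {"grip":0,"delta_pos":[0,0,0.015],"twist":0},
    {"grip":0,"delta_pos":[0,0,0.015],"twist":0},
    {"grip":0,"delta_pos":[0,0,0],"twist":0},
    {"grip":0,"delta_pos":[0,0,0],"twist":0}
  ]
}}

```text
clock: 4.0
position: [0.6131, 0.2073, 0.2027]
ee_rot: [0.16, 0.689, 0.16, -0.688]
contact_force: [-0.2, 1.7, -1.4]
width: 0.0149
```

```bash
python3 snap.py wrist w3
```

```text
t 4.05 pos [0.6125 0.2071 0.2014] jawyaw -63.77 F [ 0.1  0.4 -1.4] w 0.0148 q [0.22 0.4  1.39 0.   1.35 1.33]
```

View pics/w3.png

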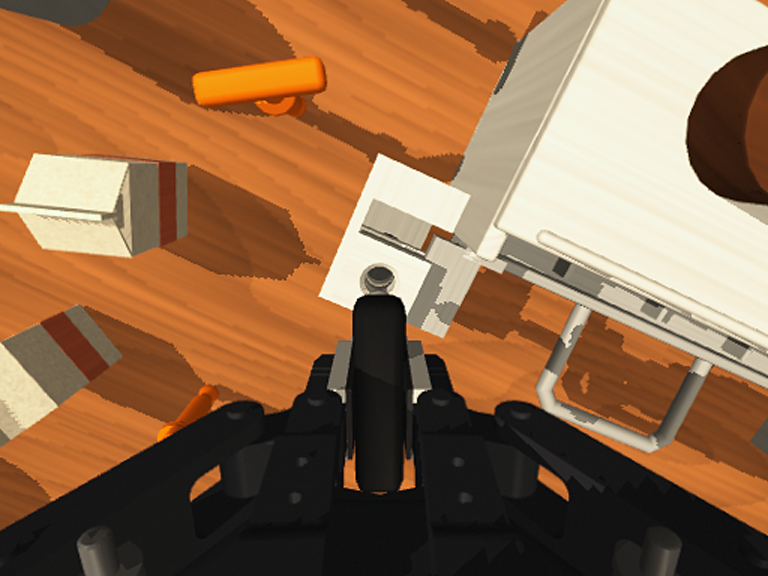

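Run:
```python
from h import *
np.set_printoptions(precision=4,suppress=True)
s,i=pickle.load(open("w3.pkl","rb"));c=cam(i,s)
p=lambda l:np.array(l)/1.5-.17
print(s["position"],back(c,p([[378,280]]),.085))
r=back(c,p([[0,207],[116,216]]),.112);print("A",r,r.mean(0),"base",back(c,p([[187,164],[187,240]]),0.),"B base",back(c,p([[79,305],[122,355]]),0.))
```

```text
[0.6131 0.2073 0.2027] [[0.613  0.2085 0.085 ]]
A [[0.5665 0.4116 0.112 ]
 [0.5897 0.3523 0.112 ]] [0.5781 0.382  0.112 ] base [[0.6102 0.3689 0.    ]
 [0.555  0.3491 0.    ]] B base [[0.4628 0.4133 0.    ]
 [0.4352 0.3669 0.    ]]
```

Request:
{"fn": "step_arm", "kwargs": {
  "increments": [
    {"grip":0,"delta_pos":[0,-0.02,0],"twist":0},
    {"grip":0,"delta_pos":[0.002,-0.04,0],"twist":0},
    {"grip":0,"delta_pos":[0.002,-0.04,0],"twist":0},
    {"grip":0,"delta_pos":[0.002,-0.04,0],"twist":0},
    {"grip":0,"delta_pos":[0.002,-0.04,0],"twist":0},
    {"grip":0,"delta_pos":[0.002,-0.04,0],"twist":0},
    {"grip":0,"delta_pos":[0.002,-0.04,0],"twist":0},
    {"grip":0,"delta_pos":[0.002,-0.04,0],"twist":0},
    {"grip":0,"delta_pos":[0.002,-0.04,0],"twist":0},
    {"grip":0,"delta_pos":[0.001,-0.04,0],"twist":0}
  ]
}}

```text
clock: 4.88
position: [0.629, -0.1743, 0.1998]
ee_rot: [-0.16, -0.688, -0.161, 0.69]
contact_force: [0.7, 0.2, -1.1]
width: 0.0148
```

Request:
{"fn": "step_arm", "kwargs": {
  "increments": [
    {"grip":0,"delta_pos":[0,-0.03,0],"twist":0},
    {"grip":0,"delta_pos":[0,0,0],"twist":0},
    {"grip":0,"delta_pos":[0,0,0],"twist":0},
    {"grip":0,"delta_pos":[0,0,0],"twist":0}
  ]
}}

```text
clock: 5.22
position: [0.6293, -0.2021, 0.2]
ee_rot: [-0.159, -0.688, -0.161, 0.689]
contact_force: [0.3, 0.7, -1.9]
width: 0.015
```

```bash
python3 snap.py wrist w4
```

```text
t 5.27 pos [ 0.6295 -0.2015  0.2004] jawyaw -63.74 F [-0.3 -0.1 -1.6] w 0.0149 q [-0.42  0.42  1.36  0.    1.37  0.7 ]
```

View pics/w4.png

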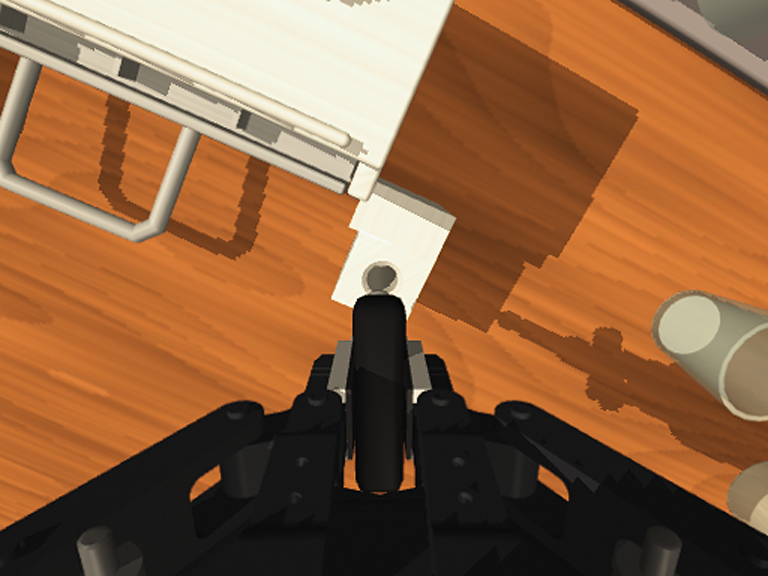

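Request:
{"fn": "step_arm", "kwargs": {
  "increments": [
    {"grip":0,"delta_pos":[0,0,-0.02],"twist":0},
    {"grip":0,"delta_pos":[0,0,-0.02],"twist":0},
    {"grip":0,"delta_pos":[0,0,-0.02],"twist":0},
    {"grip":0,"delta_pos":[0,0,-0.015],"twist":0},
    {"grip":0,"delta_pos":[0,0,-0.012],"twist":0},
    {"grip":0,"delta_pos":[0,0,-0.008],"twist":0},
    {"grip":0,"delta_pos":[0,0,-0.003],"twist":0},
    {"grip":0,"delta_pos":[0,0,0],"twist":0}
  ]
}}

```text
clock: 5.93
position: [0.6312, -0.2014, 0.1041]
ee_rot: [0.161, 0.689, 0.161, -0.688]
contact_force: [3.6, 0.3, -0.9]
width: 0.0148
```

```bash
python3 -c "
from h import *;st()"
```

```text
t 5.93 pos [ 0.6312 -0.2014  0.1041] jawyaw -63.69 F [ 3.6  0.3 -0.9] w 0.0148 q [-0.41  0.49  1.49  0.    1.16  0.7 ]
```

Request:
{"fn": "step_arm", "kwargs": {
  "increments": [
    {"grip":0.5,"delta_pos":[0,0,0],"twist":0},
    {"grip":0.5,"delta_pos":[0,0,0],"twist":0},
    {"grip":0.5,"delta_pos":[0,0,0],"twist":0},
    {"grip":0.5,"delta_pos":[0,0,0.025],"twist":0},
    {"grip":0.5,"delta_pos":[0,0,0.04],"twist":0},
    {"grip":0.5,"delta_pos":[-0.01,0.02,0.02],"twist":7},
    {"grip":0.5,"delta_pos":[-0.01,0.03,0],"twist":7},
    {"grip":0.5,"delta_pos":[-0.01,0.03,0],"twist":7},
    {"grip":0.5,"delta_pos":[-0.01,0.03,0],"twist":7},
    {"grip":0.5,"delta_pos":[-0.01,0.03,0],"twist":7}
  ]
}}

```text
clock: 6.77
position: [0.579, -0.0617, 0.1886]
ee_rot: [-0.362, -0.608, -0.362, 0.608]
contact_force: [-0.0, -0.0, -1.0]
width: 0.043
```

Request:
{"fn": "step_arm", "kwargs": {
  "increments": [
    {"grip":0.5,"delta_pos":[-0.005,0.02,0],"twist":7},
    {"grip":0.5,"delta_pos":[0,0.02,0],"twist":7},
    {"grip":0.5,"delta_pos":[0,0.015,0],"twist":7},
    {"grip":0.5,"delta_pos":[0,0,0],"twist":7},
    {"grip":0.5,"delta_pos":[0,0,0],"twist":3},
    {"grip":0.5,"delta_pos":[0,0,-0.03],"twist":0},
    {"grip":0.5,"delta_pos":[0,0,-0.03],"twist":0},
    {"grip":0.5,"delta_pos":[0,0,0],"twist":0},
    {"grip":0.5,"delta_pos":[0,0,0],"twist":0}
  ]
}}

```text
clock: 7.52
position: [0.5736, -0.0076, 0.1273]
ee_rot: [0.508, 0.489, 0.511, -0.491]
contact_force: [0.7, -0.4, 0.6]
width: 0.0427
```

```bash
python3 snap.py wrist w5
```

```text
t 7.57 pos [ 0.5752 -0.0079  0.1288] jawyaw 2.23 F [ 0.6 -0.   0.4] w 0.043 q [-0.13  0.35  1.66 -0.    1.13 -0.17]
```

View pics/w5.png

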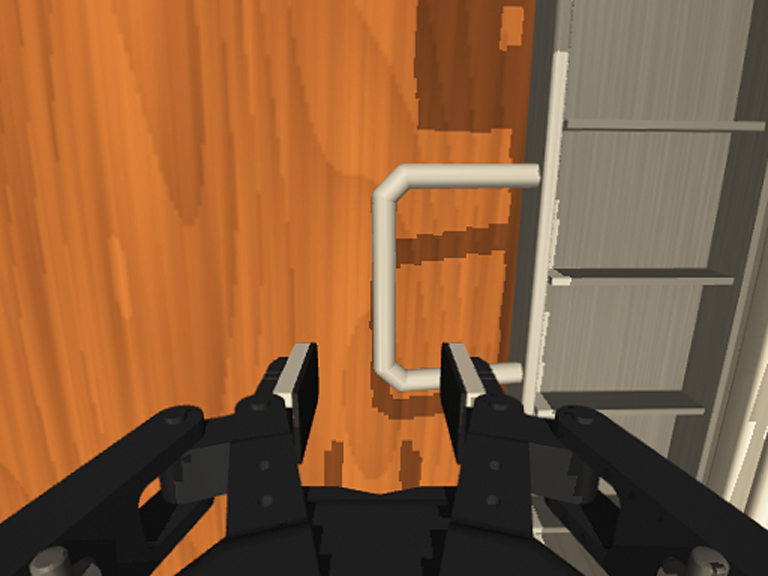

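Run:
```python
from h import *
np.set_printoptions(precision=4,suppress=True)
s,i=pickle.load(open("w5.pkl","rb"));c=cam(i,s)
p=lambda l:np.array(l)/1.5-.17
r=back(c,p([[385,195],[383,365]]),.052);print(s["position"],r,r.mean(0),np.degrees(np.arctan2(*(r[0]-r[1])[1::-1])))
print("dividers",back(c,p([[567,126],[765,126],[550,283],[733,280],[535,411],[705,411]]),.042))
```

```text
[ 0.5736 -0.0076  0.1273] [[ 0.575   0.0467  0.052 ]
 [ 0.5776 -0.0434  0.052 ]] [0.5763 0.0017 0.052 ] 91.7021877017357
dividers [[ 0.6627  0.083   0.042 ]
 [ 0.763   0.0884  0.042 ]
 [ 0.6654  0.0033  0.042 ]
 [ 0.766   0.009   0.042 ]
 [ 0.668  -0.0744  0.042 ]
 [ 0.7702 -0.0715  0.042 ]]
```

Request:
{"fn": "step_arm", "kwargs": {
  "increments": [
    {"grip":0.5,"delta_pos":[0.001,0.008,-0.03],"twist":0},
    {"grip":0.5,"delta_pos":[0,0,-0.03],"twist":0},
    {"grip":0.5,"delta_pos":[0,0,-0.025],"twist":0},
    {"grip":0.5,"delta_pos":[0,0,-0.01],"twist":0},
    {"grip":0,"delta_pos":[0,0,0],"twist":0},
    {"grip":0,"delta_pos":[0,0,0],"twist":0},
    {"grip":0,"delta_pos":[0,0,0],"twist":0},
    {"grip":0,"delta_pos":[0,0,0],"twist":0}
  ],
  "force": 60
}}

```text
clock: 8.23
position: [0.5754, -0.0002, 0.0351]
ee_rot: [0.51, 0.49, 0.51, -0.49]
contact_force: [-5.4, -1.6, 3.6]
width: 0.0099
```

```bash
python3 -c "
from h import *;st()"
```

```text
t 8.23 pos [ 5.754e-01 -2.000e-04  3.510e-02] jawyaw 2.26 F [-5.4 -1.6  3.6] w 0.0099 q [-0.12  0.45  1.77 -0.    0.92 -0.16]
```

Request:
{"fn": "step_arm", "kwargs": {
  "increments": [
    {"grip":0,"delta_pos":[-0.01,-0.0004,0],"twist":0},
    {"grip":0,"delta_pos":[-0.018,-0.0007,0],"twist":0},
    {"grip":0,"delta_pos":[-0.018,-0.0007,0],"twist":0},
    {"grip":0,"delta_pos":[-0.018,-0.0007,0],"twist":0},
    {"grip":0,"delta_pos":[-0.018,-0.0007,0],"twist":0},
    {"grip":0,"delta_pos":[-0.018,-0.0007,0],"twist":0},
    {"grip":0,"delta_pos":[-0.018,-0.0007,0],"twist":0},
    {"grip":0,"delta_pos":[-0.016,-0.0006,0],"twist":0},
    {"grip":0,"delta_pos":[-0.012,-0.0005,0],"twist":0},
    {"grip":0,"delta_pos":[-0.007,-0.0003,0],"twist":0}
  ]
}}

```text
clock: 9.07
position: [0.4255, -0.0068, 0.0352]
ee_rot: [0.512, 0.492, 0.507, -0.489]
contact_force: [18.3, 0.8, -12.2]
width: 0.0097
```

Request:
{"fn": "step_arm", "kwargs": {
  "increments": [
    {"grip":0,"delta_pos":[-0.002,0,0],"twist":0},
    {"grip":0,"delta_pos":[0,0,0],"twist":0}
  ]
}}

```text
clock: 9.23
position: [0.4256, -0.0068, 0.0351]
ee_rot: [0.513, 0.493, 0.506, -0.488]
contact_force: [5.1, -1.7, 1.0]
width: 0.0096
```

```bash
python3 -c "
from h import *;st()"
```

```text
t 9.23 pos [ 0.4256 -0.0068  0.0351] jawyaw 2.21 F [ 5.1 -1.7  1. ] w 0.0096 q [-0.18  0.27  2.1   0.    0.76 -0.22]
```

Request:
{"fn": "step_arm", "kwargs": {
  "increments": [
    {"grip":0.55,"delta_pos":[0.004,0,0],"twist":0},
    {"grip":0.55,"delta_pos":[0,0,0],"twist":0},
    {"grip":0.55,"delta_pos":[0,0,0],"twist":0},
    {"grip":0.55,"delta_pos":[0,0,0.03],"twist":0},
    {"grip":1,"delta_pos":[0,0,0.04],"twist":0},
    {"grip":1,"delta_pos":[0,0.01,0.04],"twist":0},
    {"grip":1,"delta_pos":[0.01,0.03,0.03],"twist":0},
    {"grip":1,"delta_pos":[0.01,0.035,0.03],"twist":0},
    {"grip":1,"delta_pos":[0.015,0.035,0],"twist":3},
    {"grip":1,"delta_pos":[0.015,0.035,0],"twist":3}
  ]
}}

```text
clock: 10.07
position: [0.4741, 0.1352, 0.2007]
ee_rot: [0.536, 0.463, 0.534, -0.461]
contact_force: [0.2, -0.3, -0.1]
width: 0.0853
```

Request:
{"fn": "step_arm", "kwargs": {
  "increments": [
    {"grip":1,"delta_pos":[0.015,0.035,0],"twist":3},
    {"grip":1,"delta_pos":[0.015,0.035,0],"twist":3},
    {"grip":1,"delta_pos":[0.015,0.035,0],"twist":3},
    {"grip":1,"delta_pos":[0.015,0.035,0],"twist":3},
    {"grip":1,"delta_pos":[0.015,0.035,0],"twist":0},
    {"grip":1,"delta_pos":[0.015,0.035,0],"twist":0},
    {"grip":1,"delta_pos":[0.01,0.03,0],"twist":0},
    {"grip":1,"delta_pos":[0,0,0],"twist":0},
    {"grip":1,"delta_pos":[0,0,0],"twist":0},
    {"grip":1,"delta_pos":[0,0,0],"twist":0}
  ]
}}

```text
clock: 10.9
position: [0.5724, 0.373, 0.1976]
ee_rot: [0.58, 0.403, 0.58, -0.405]
contact_force: [0.1, -0.4, -0.5]
width: 0.085
```

Run:
```python
from snap import *
import numpy as np
a,_=snap("wrist","w6",1);b,_=snap("top","t6",1);st()
A=cv2.imread("pics/w6.png");B=cv2.imread("pics/t6.png")
A=cv2.resize(A,(800,600))[:300];B=cv2.resize(B[70:262],(800,300))
cv2.imwrite("pics/m6.png",np.vstack([A,B]))
```

```text
t 11.0 pos [0.5728 0.3723 0.1984] jawyaw 20.18 F [ 0.1 -0.3  0.1] w 0.0854 q [ 0.47  0.46  1.3  -0.    1.38  0.12]
```

View pics/m6.png

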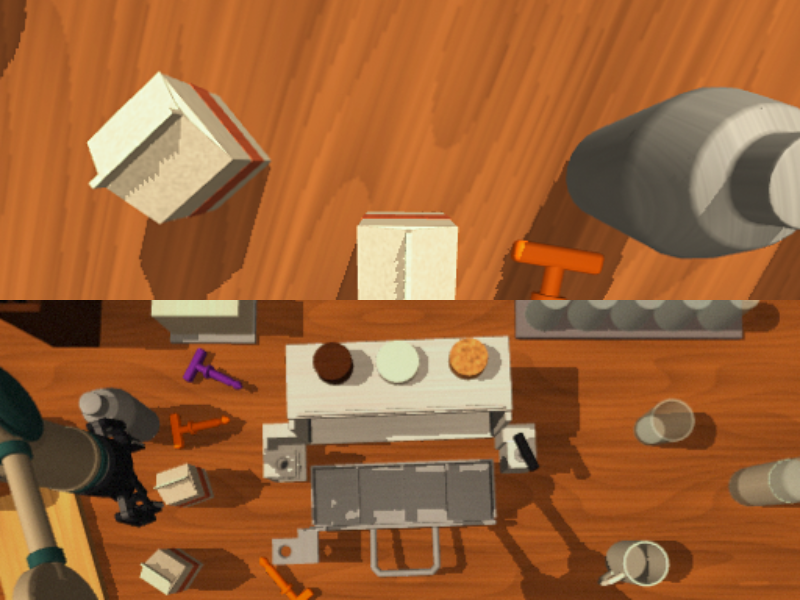

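Run:
```python
from h import *
np.set_printoptions(precision=4,suppress=True)
s,i=pickle.load(open("w6.pkl","rb"));c=cam(i,s)
p=lambda l:np.array(l)/1.5625-.18
r=back(c,p([[365,211],[444,211]]),0.);print("A base",r)
print("A body top",back(c,p([[357,227],[458,226]]),.083))
print("A ridge",back(c,p([[408,231]]),.112))
print("B base corners",back(c,p([[268,160]]),0.),"bodytop",back(c,p([[162,72],[238,161],[161,222],[88,148]]),.083))
print("B ridge",back(c,p([[174,110],[92,187]]),.112))
s,i=pickle.load(open("t6.pkl","rb"));T=cam(i)
q=lambda l:(np.array(l)-[0,300])/1.5625-.18+[0,70]
print("tray wall corners",back(T,q([[313,466],[493,461],[312,522],[495,521]]),.048))
print("dividers",back(T,q([[359,470],[361,520],[446,465],[448,518]]),.042))
print("lug hole",back(T,q([[284,549]]),.07),"pinT",back(T,q([[516,437],[533,467]]),.127),"mug",back(T,q([[640,563]]),.085))
```

```text
A base [[0.539  0.4022 0.    ]
 [0.593  0.4221 0.    ]]
A body top [[0.5404 0.4014 0.083 ]
 [0.5928 0.4214 0.083 ]]
A ridge [[0.5657 0.4126 0.112 ]]
B base corners [[0.4623 0.4124 0.    ]] bodytop [[0.4191 0.4427 0.083 ]
 [0.4685 0.413  0.083 ]
 [0.436  0.3664 0.083 ]
 [0.3891 0.3919 0.083 ]]
B ridge [[0.443  0.428  0.112 ]
 [0.4125 0.3797 0.112 ]]
tray wall corners [[ 0.6111  0.1575  0.048 ]
 [ 0.6219 -0.1614  0.048 ]
 [ 0.5118  0.1573  0.048 ]
 [ 0.5159 -0.1643  0.048 ]]
dividers [[ 0.6052  0.0762  0.042 ]
 [ 0.5161  0.0715  0.042 ]
 [ 0.6151 -0.0787  0.042 ]
 [ 0.5207 -0.0824  0.042 ]]
lug hole [[0.4648 0.2006 0.07  ]] pinT [[ 0.6508 -0.1865  0.127 ]
 [ 0.6018 -0.2136  0.127 ]] mug [[ 0.4466 -0.3998  0.085 ]]
```

Request:
{"fn": "step_arm", "kwargs": {
  "increments": [
    {"grip":1,"delta_pos":[0.003,0.013,-0.02],"twist":0},
    {"grip":1,"delta_pos":[0,0,-0.035],"twist":0},
    {"grip":1,"delta_pos":[0,0,-0.035],"twist":0},
    {"grip":1,"delta_pos":[0,0,-0.03],"twist":0},
    {"grip":1,"delta_pos":[0,0,-0.02],"twist":0},
    {"grip":1,"delta_pos":[0,0,-0.01],"twist":0},
    {"grip":0.4,"delta_pos":[0,0,0],"twist":0},
    {"grip":0.4,"delta_pos":[0,0,0],"twist":0},
    {"grip":0.4,"delta_pos":[0,0,0],"twist":0},
    {"grip":0.4,"delta_pos":[0,0,0],"twist":0}
  ],
  "force": 40
}}

```text
clock: 11.83
position: [0.5775, 0.387, 0.0505]
ee_rot: [0.581, 0.405, 0.579, -0.403]
contact_force: [0.1, -0.8, -0.4]
width: 0.0554
```

```bash
python3 -c "
from h import *;st()"
```

```text
t 11.83 pos [0.5775 0.387  0.0505] jawyaw 20.22 F [ 0.1 -0.8 -0.4] w 0.0554 q [ 0.49  0.58  1.47 -0.    1.09  0.14]
```

Request:
{"fn": "step_arm", "kwargs": {
  "increments": [
    {"grip":0.4,"delta_pos":[0,0,0.015],"twist":0},
    {"grip":0.4,"delta_pos":[0,0,0.035],"twist":0},
    {"grip":0.4,"delta_pos":[0,0,0.035],"twist":0},
    {"grip":0.4,"delta_pos":[0,-0.01,0.03],"twist":0},
    {"grip":0.4,"delta_pos":[-0.002,-0.03,0],"twist":-3},
    {"grip":0.4,"delta_pos":[-0.003,-0.038,0],"twist":-3},
    {"grip":0.4,"delta_pos":[-0.003,-0.038,0],"twist":-3},
    {"grip":0.4,"delta_pos":[-0.003,-0.038,0],"twist":-3},
    {"grip":0.4,"delta_pos":[-0.003,-0.038,0],"twist":-3},
    {"grip":0.4,"delta_pos":[-0.003,-0.038,0],"twist":-3}
  ]
}}

```text
clock: 12.67
position: [0.5592, 0.1552, 0.1644]
ee_rot: [0.51, 0.491, 0.509, -0.49]
contact_force: [1.0, 0.4, -4.5]
width: 0.0555
```

Request:
{"fn": "step_arm", "kwargs": {
  "increments": [
    {"grip":0.4,"delta_pos":[0,-0.03,0],"twist":0},
    {"grip":0.4,"delta_pos":[0,-0.009,0],"twist":0},
    {"grip":0.4,"delta_pos":[0,0,0],"twist":0},
    {"grip":0.4,"delta_pos":[0,0,0],"twist":0}
  ]
}}

```text
clock: 13.0
position: [0.5599, 0.1179, 0.1642]
ee_rot: [0.509, 0.491, 0.509, -0.49]
contact_force: [-0.9, 0.6, -3.8]
width: 0.0555
```

Run:
```python
from snap import *
snap("wrist","w7",1);snap("top","t7",1);st()
A=cv2.imread("pics/w7.png");B=cv2.imread("pics/t7.png")
cv2.imwrite("pics/m7.png",np.hstack([cv2.resize(A,(400,300)),cv2.resize(B[70:295,75:375],(400,300))]))
```

```text
t 13.1 pos [0.5597 0.119  0.1638] jawyaw 2.28 F [ 0.1 -0.1 -3.5] w 0.0554 q [0.09 0.32 1.62 0.   1.2  0.05]
```

View pics/m7.png

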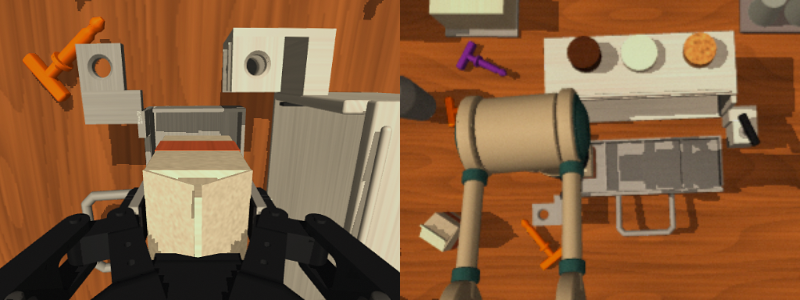

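Request:
{"fn": "step_arm", "kwargs": {
  "increments": [
    {"grip":0.4,"delta_pos":[0.001,0,-0.03],"twist":0},
    {"grip":0.4,"delta_pos":[0,0,-0.03],"twist":0},
    {"grip":0.4,"delta_pos":[0,0,-0.02],"twist":0},
    {"grip":0.4,"delta_pos":[0,0,-0.008],"twist":0},
    {"grip":0.4,"delta_pos":[0,0,-0.004],"twist":0},
    {"grip":0.4,"delta_pos":[0,0,0],"twist":0}
  ]
}}

```text
clock: 13.6
position: [0.5611, 0.1189, 0.0718]
ee_rot: [0.51, 0.49, 0.51, -0.49]
contact_force: [0.2, 0.7, -3.6]
width: 0.0554
```

```bash
python3 -c "
from h import *;st()"
```

```text
t 13.6 pos [0.5611 0.1189 0.0718] jawyaw 2.31 F [ 0.2  0.7 -3.6] w 0.0554 q [0.09 0.4  1.74 0.   1.   0.05]
```

Still just hanging; a touch lower, then release and rise.

Request:
{"fn": "step_arm", "kwargs": {
  "increments": [
    {"grip":0.4,"delta_pos":[0,0,-0.001],"twist":0},
    {"grip":0.4,"delta_pos":[0,0,-0.001],"twist":0},
    {"grip":0.95,"delta_pos":[0,0,0],"twist":0},
    {"grip":0.95,"delta_pos":[0,0,0],"twist":0},
    {"grip":0.95,"delta_pos":[0,0,0],"twist":0},
    {"grip":0.95,"delta_pos":[0,0,0],"twist":0},
    {"grip":0.95,"delta_pos":[0,0,0.02],"twist":0},
    {"grip":1,"delta_pos":[0,0,0.04],"twist":0},
    {"grip":1,"delta_pos":[0,0,0.04],"twist":0},
    {"grip":1,"delta_pos":[0,0.01,0.03],"twist":0}
  ]
}}

```text
clock: 14.43
position: [0.5615, 0.1265, 0.2029]
ee_rot: [0.51, 0.491, 0.508, -0.49]
contact_force: [0.3, -0.2, 0.1]
width: 0.0854
```

Request:
{"fn": "step_arm", "kwargs": {
  "increments": [
    {"grip":1,"delta_pos":[-0.02,0.033,0],"twist":-4},
    {"grip":1,"delta_pos":[-0.02,0.034,0],"twist":-4},
    {"grip":1,"delta_pos":[-0.02,0.034,0],"twist":-4},
    {"grip":1,"delta_pos":[-0.02,0.034,0],"twist":-4},
    {"grip":1,"delta_pos":[-0.018,0.034,0],"twist":-4},
    {"grip":1,"delta_pos":[-0.018,0.034,0],"twist":-4},
    {"grip":1,"delta_pos":[-0.01,0.034,0],"twist":-4},
    {"grip":1,"delta_pos":[-0.007,0.03,0],"twist":-5},
    {"grip":1,"delta_pos":[0,0,0],"twist":0},
    {"grip":1,"delta_pos":[0,0,0],"twist":0}
  ]
}}

```text
clock: 15.27
position: [0.427, 0.396, 0.1996]
ee_rot: [0.351, 0.614, 0.35, -0.614]
contact_force: [-0.7, -0.1, 0.1]
width: 0.0853
```

Run:
```python
from snap import *
snap("wrist","w8",1);snap("top","t8",1);st()
A=cv2.imread("pics/w8.png");B=cv2.imread("pics/t8.png")
cv2.imwrite("pics/m8.png",np.hstack([cv2.resize(A,(400,300)),cv2.resize(B[70:295,75:375],(400,300))]))
```

```text
t 15.37 pos [0.4276 0.394  0.1995] jawyaw -30.73 F [ 0.4 -0.2 -0.7] w 0.0856 q [ 0.63  0.31  1.54 -0.    1.29  1.16]
```

View pics/m8.png

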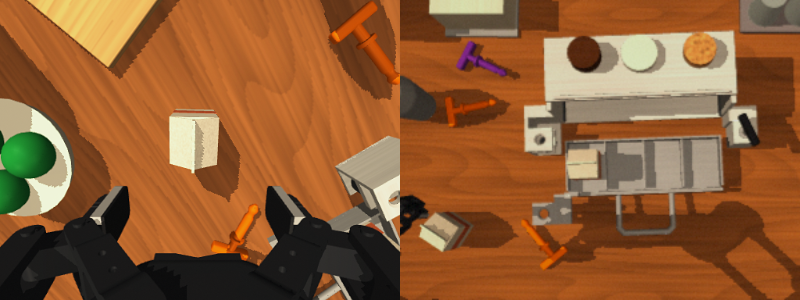

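Run:
```python
from h import *
np.set_printoptions(precision=4,suppress=True)
s,i=pickle.load(open("w8.pkl","rb"));c=cam(i,s)
p=lambda l:np.array(l)*1.28
r=back(c,p([[174,109],[216,110]]),0.);print("B base",r)
r=back(c,p([[169,118],[218,118]]),.083);print("B top",r,r.mean(0),np.degrees(np.arctan2(*(r[1]-r[0])[1::-1])))
s,i=pickle.load(open("t8.pkl","rb"));T=cam(i)
q=lambda l:(np.array(l)-[400,0])*.75+[75,70]
print("orange",back(T,q([[522,221],[560,245],[543,268]]),.01))
print("carton A top ridge",back(T,q([[568,164],[598,164]]),.132))
```

```text
B base [[0.4151 0.4429 0.    ]
 [0.4676 0.4101 0.    ]]
B top [[0.4166 0.4406 0.083 ]
 [0.4641 0.4125 0.083 ]] [0.4403 0.4265 0.083 ] -30.620845676205434
orange [[0.4441 0.2567 0.01  ]
 [0.3941 0.1744 0.01  ]
 [0.3456 0.2094 0.01  ]]
carton A top ridge [[0.5577 0.1398 0.132 ]
 [0.5581 0.083  0.132 ]]
```

Request:
{"fn": "step_arm", "kwargs": {
  "increments": [
    {"grip":1,"delta_pos":[-0.001,0.008,-0.02],"twist":0},
    {"grip":1,"delta_pos":[0,0,-0.035],"twist":0},
    {"grip":1,"delta_pos":[0,0,-0.035],"twist":0},
    {"grip":1,"delta_pos":[0,0,-0.03],"twist":0},
    {"grip":1,"delta_pos":[0,0,-0.02],"twist":0},
    {"grip":1,"delta_pos":[0,0,-0.01],"twist":0},
    {"grip":0.4,"delta_pos":[0,0,0],"twist":0},
    {"grip":0.4,"delta_pos":[0,0,0],"twist":0},
    {"grip":0.4,"delta_pos":[0,0,0],"twist":0},
    {"grip":0.4,"delta_pos":[0,0,0],"twist":0}
  ],
  "force": 40
}}

```text
clock: 16.2
position: [0.4277, 0.4032, 0.0511]
ee_rot: [0.349, 0.616, 0.349, -0.614]
contact_force: [0.7, -0.2, -1.1]
width: 0.0554
```

Request:
{"fn": "step_arm", "kwargs": {
  "increments": [
    {"grip":0.4,"delta_pos":[0,0,0.015],"twist":0},
    {"grip":0.4,"delta_pos":[0,0,0.035],"twist":0},
    {"grip":0.4,"delta_pos":[0,0,0.035],"twist":0},
    {"grip":0.4,"delta_pos":[0,0,0.035],"twist":0},
    {"grip":0.4,"delta_pos":[0,0,0.03],"twist":0}
  ]
}}

```text
clock: 16.62
position: [0.4267, 0.4029, 0.2026]
ee_rot: [0.349, 0.616, 0.35, -0.614]
contact_force: [1.4, 0.4, -4.4]
width: 0.0554
```

```bash
python3 -c "
from h import *;st()"
```

```text
t 16.62 pos [0.4267 0.4029 0.2026] jawyaw -30.76 F [ 1.4  0.4 -4.4] w 0.0554 q [ 0.64  0.31  1.53 -0.    1.3   1.18]
```

Request:
{"fn": "step_arm", "kwargs": {
  "increments": [
    {"grip":0.4,"delta_pos":[0.006,-0.02,0],"twist":3},
    {"grip":0.4,"delta_pos":[0.012,-0.038,0],"twist":3},
    {"grip":0.4,"delta_pos":[0.012,-0.038,0],"twist":3},
    {"grip":0.4,"delta_pos":[0.012,-0.038,0],"twist":3},
    {"grip":0.4,"delta_pos":[0.012,-0.038,0],"twist":3},
    {"grip":0.4,"delta_pos":[0.012,-0.038,0],"twist":3},
    {"grip":0.4,"delta_pos":[0.012,-0.038,0],"twist":3},
    {"grip":0.4,"delta_pos":[0.012,-0.038,0],"twist":3},
    {"grip":0.4,"delta_pos":[0.012,-0.038,0],"twist":3},
    {"grip":0.4,"delta_pos":[0.012,-0.038,0],"twist":3}
  ]
}}

```text
clock: 17.45
position: [0.5405, 0.0389, 0.2002]
ee_rot: [0.498, 0.503, 0.497, -0.502]
contact_force: [1.2, 0.5, -4.0]
width: 0.0551
```

Request:
{"fn": "step_arm", "kwargs": {
  "increments": [
    {"grip":0.4,"delta_pos":[0.012,-0.038,0],"twist":3},
    {"grip":0.4,"delta_pos":[0.012,-0.03,0],"twist":0},
    {"grip":0.4,"delta_pos":[0.002,-0.015,0],"twist":0},
    {"grip":0.4,"delta_pos":[0,0,0],"twist":0},
    {"grip":0.4,"delta_pos":[0,0,0],"twist":0}
  ]
}}

```text
clock: 17.87
position: [0.5662, -0.0429, 0.1997]
ee_rot: [0.509, 0.491, 0.509, -0.491]
contact_force: [-0.4, -0.1, -4.4]
width: 0.0552
```

Run:
```python
from snap import *
snap("wrist","w9",1);snap("side","s9",1);st()
A=cv2.imread("pics/w9.png");B=cv2.imread("pics/s9.png")
cv2.imwrite("pics/m9.png",np.hstack([cv2.resize(A,(400,300)),cv2.resize(B[90:315,100:400],(400,300))]))
```

```text
t 17.97 pos [ 0.5659 -0.0413  0.1997] jawyaw 2.25 F [ 0.1 -0.  -4.2] w 0.055 q [-0.2   0.28  1.57  0.    1.28 -0.24]
```

View pics/m9.png

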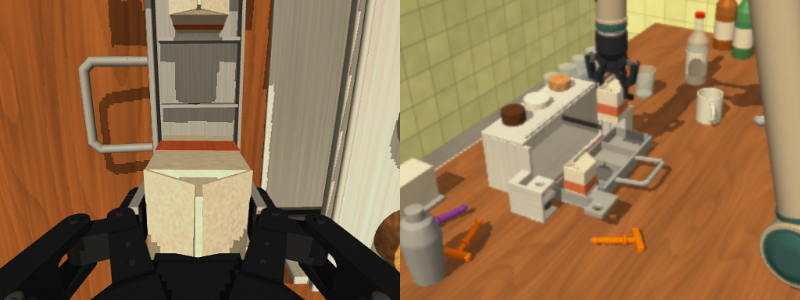

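Request:
{"fn": "step_arm", "kwargs": {
  "increments": [
    {"grip":0.4,"delta_pos":[0.001,0,-0.035],"twist":0},
    {"grip":0.4,"delta_pos":[0,0,-0.035],"twist":0},
    {"grip":0.4,"delta_pos":[0,0,-0.03],"twist":0},
    {"grip":0.4,"delta_pos":[0,0,-0.016],"twist":0},
    {"grip":0.4,"delta_pos":[0,0,-0.008],"twist":0},
    {"grip":0.4,"delta_pos":[0,0,-0.003],"twist":0},
    {"grip":0.4,"delta_pos":[0,0,-0.001],"twist":0}
  ]
}}

```text
clock: 18.55
position: [0.568, -0.0415, 0.0719]
ee_rot: [0.51, 0.49, 0.51, -0.49]
contact_force: [0.2, 0.9, -3.7]
width: 0.0554
```

```bash
python3 -c "
from h import *;st()"
```

```text
t 18.55 pos [ 0.568  -0.0415  0.0719] jawyaw 2.3 F [ 0.2  0.9 -3.7] w 0.0554 q [-0.2   0.4   1.75  0.    0.99 -0.24]
```

Request:
{"fn": "step_arm", "kwargs": {
  "increments": [
    {"grip":0.4,"delta_pos":[0,0,-0.001],"twist":0},
    {"grip":0.95,"delta_pos":[0,0,0],"twist":0},
    {"grip":0.95,"delta_pos":[0,0,0],"twist":0},
    {"grip":0.95,"delta_pos":[0,0,0],"twist":0},
    {"grip":0.95,"delta_pos":[0,0,0],"twist":0},
    {"grip":0.95,"delta_pos":[0,0,0.02],"twist":0},
    {"grip":1,"delta_pos":[0,0,0.04],"twist":0},
    {"grip":1,"delta_pos":[0,0,0.04],"twist":0},
    {"grip":1,"delta_pos":[-0.01,0,0.03],"twist":0},
    {"grip":1,"delta_pos":[-0.03,0.01,0],"twist":0}
  ]
}}

```text
clock: 19.38
position: [0.5357, -0.0348, 0.208]
ee_rot: [0.515, 0.494, 0.503, -0.487]
contact_force: [0.6, -0.5, 1.0]
width: 0.0855
```

Request:
{"fn": "step_arm", "kwargs": {
  "increments": [
    {"grip":0.55,"delta_pos":[-0.035,0.01,0],"twist":0},
    {"grip":0.55,"delta_pos":[-0.035,0.01,0],"twist":0},
    {"grip":0.55,"delta_pos":[-0.032,0.005,0],"twist":0},
    {"grip":0.55,"delta_pos":[0,0,-0.03],"twist":0},
    {"grip":0.55,"delta_pos":[0,0,-0.03],"twist":0},
    {"grip":0.55,"delta_pos":[0,0,0],"twist":0},
    {"grip":0.55,"delta_pos":[0,0,0],"twist":0}
  ]
}}

```text
clock: 19.97
position: [0.4247, -0.0071, 0.1404]
ee_rot: [0.509, 0.49, 0.51, -0.491]
contact_force: [-0.4, -0.3, 0.3]
width: 0.0471
```

Run:
```python
from snap import *
snap("wrist","w10",1);snap("top","t10",1);st()
A=cv2.imread("pics/w10.png");B=cv2.imread("pics/t10.png")
cv2.imwrite("pics/m10.png",np.hstack([cv2.resize(A,(400,300)),cv2.resize(B,(400,300))]))
```

```text
t 20.07 pos [ 0.4271 -0.0076  0.1419] jawyaw 2.22 F [0.5 0.1 0.4] w 0.0471 q [-0.18  0.13  1.94  0.    1.07 -0.22]
```

View pics/m10.png

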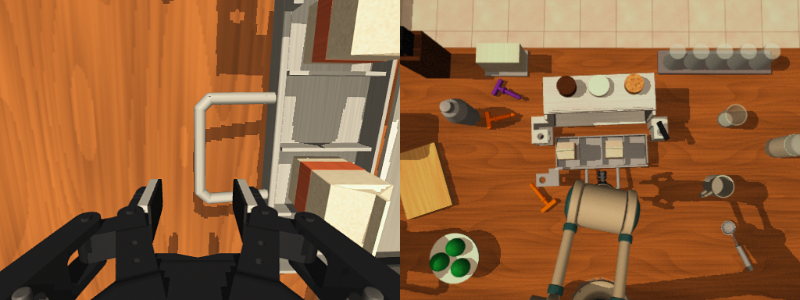

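Request:
{"fn": "step_arm", "kwargs": {
  "increments": [
    {"grip":0.55,"delta_pos":[0,0,-0.03],"twist":0},
    {"grip":0.55,"delta_pos":[0,0,-0.035],"twist":0},
    {"grip":0.55,"delta_pos":[0,0,-0.03],"twist":0},
    {"grip":0.55,"delta_pos":[0,0,-0.012],"twist":0},
    {"grip":0,"delta_pos":[0,0,0],"twist":0},
    {"grip":0,"delta_pos":[0,0,0],"twist":0},
    {"grip":0,"delta_pos":[0,0,0],"twist":0},
    {"grip":0,"delta_pos":[0,0,0],"twist":0},
    {"grip":0,"delta_pos":[0.003,0,0],"twist":0},
    {"grip":0,"delta_pos":[0.008,0.0003,0],"twist":0}
  ],
  "force": 60
}}

```text
clock: 20.9
position: [0.4349, -0.0073, 0.0351]
ee_rot: [0.51, 0.489, 0.51, -0.491]
contact_force: [-4.3, -2.4, 7.6]
width: 0.0096
```

Request:
{"fn": "step_arm", "kwargs": {
  "increments": [
    {"grip":0,"delta_pos":[0.014,0.0006,0],"twist":0},
    {"grip":0,"delta_pos":[0.014,0.0006,0],"twist":0},
    {"grip":0,"delta_pos":[0.014,0.0006,0],"twist":0},
    {"grip":0,"delta_pos":[0.014,0.0006,0],"twist":0},
    {"grip":0,"delta_pos":[0.014,0.0006,0],"twist":0},
    {"grip":0,"delta_pos":[0.014,0.0006,0],"twist":0},
    {"grip":0,"delta_pos":[0.014,0.0006,0],"twist":0},
    {"grip":0,"delta_pos":[0.014,0.0006,0],"twist":0},
    {"grip":0,"delta_pos":[0.01,0.0004,0],"twist":0},
    {"grip":0,"delta_pos":[0.007,0.0003,0],"twist":0}
  ]
}}

```text
clock: 21.73
position: [0.567, -0.0015, 0.0351]
ee_rot: [0.51, 0.491, 0.509, -0.49]
contact_force: [-3.3, -0.4, 7.6]
width: 0.0098
```

```bash
python3 -c "
from h import *;st()"
```

```text
t 21.73 pos [ 0.567  -0.0015  0.0351] jawyaw 2.24 F [-3.3 -0.4  7.6] w 0.0098 q [-0.13  0.44  1.8  -0.    0.9  -0.16]
```

Request:
{"fn": "step_arm", "kwargs": {
  "increments": [
    {"grip":0,"delta_pos":[0.004,0,0],"twist":0},
    {"grip":0,"delta_pos":[0.003,0,0],"twist":0},
    {"grip":0,"delta_pos":[0.002,0,0],"twist":0},
    {"grip":0,"delta_pos":[0.002,0,0],"twist":0},
    {"grip":0,"delta_pos":[0,0,0],"twist":0},
    {"grip":0,"delta_pos":[0,0,0],"twist":0}
  ]
}}

```text
clock: 22.23
position: [0.5754, -0.0011, 0.0351]
ee_rot: [0.509, 0.49, 0.51, -0.49]
contact_force: [-4.8, 0.1, 9.1]
width: 0.0097
```

```bash
python3 -c "
from h import *;st()"
```

```text
t 22.23 pos [ 0.5754 -0.0011  0.0351] jawyaw 2.24 F [-4.8  0.1  9.1] w 0.0097 q [-0.12  0.45  1.77  0.    0.92 -0.16]
```

Request:
{"fn": "step_arm", "kwargs": {
  "increments": [
    {"grip":0,"delta_pos":[0.002,0,0],"twist":0},
    {"grip":0,"delta_pos":[0.002,0,0],"twist":0},
    {"grip":0,"delta_pos":[0,0,0],"twist":0},
    {"grip":0,"delta_pos":[0,0,0],"twist":0}
  ]
}}

```text
clock: 22.57
position: [0.5754, -0.0011, 0.0351]
ee_rot: [0.507, 0.488, 0.512, -0.492]
contact_force: [-12.2, -0.1, 15.2]
width: 0.0093
```

```bash
python3 -c "
from h import *;st()"
```

```text
t 22.57 pos [ 0.5754 -0.0011  0.0351] jawyaw 2.27 F [-12.2  -0.1  15.2] w 0.0093 q [-0.12  0.45  1.77 -0.    0.93 -0.16]
```

Request:
{"fn": "step_arm", "kwargs": {
  "increments": [
    {"grip":0.5,"delta_pos":[0,0,0],"twist":0},
    {"grip":0.5,"delta_pos":[0,0,0],"twist":0},
    {"grip":0.5,"delta_pos":[0,0,0],"twist":0},
    {"grip":0.5,"delta_pos":[-0.003,0,0.02],"twist":0},
    {"grip":0.5,"delta_pos":[0,0,0.04],"twist":0},
    {"grip":0.5,"delta_pos":[0,0,0.04],"twist":0},
    {"grip":0.5,"delta_pos":[0,-0.01,0.035],"twist":-7},
    {"grip":0.5,"delta_pos":[0,-0.02,0.01],"twist":-7},
    {"grip":0.5,"delta_pos":[0.005,-0.03,0],"twist":-7},
    {"grip":0.5,"delta_pos":[0.01,-0.03,0],"twist":-7}
  ]
}}

```text
clock: 23.4
position: [0.5933, -0.0919, 0.1808]
ee_rot: [0.376, 0.601, 0.374, -0.599]
contact_force: [0.1, 0.4, 0.5]
width: 0.0425
```

Request:
{"fn": "step_arm", "kwargs": {
  "increments": [
    {"grip":0.5,"delta_pos":[0.01,-0.03,0],"twist":-7},
    {"grip":0.5,"delta_pos":[0.01,-0.03,0],"twist":-7},
    {"grip":0.5,"delta_pos":[0.01,-0.03,0],"twist":-7},
    {"grip":0.5,"delta_pos":[0.007,-0.02,0],"twist":-7},
    {"grip":0.5,"delta_pos":[0,0,0],"twist":-7},
    {"grip":0.5,"delta_pos":[0,0,0],"twist":-3},
    {"grip":0.5,"delta_pos":[0,0,-0.02],"twist":0},
    {"grip":0.5,"delta_pos":[0,0,0],"twist":0},
    {"grip":0.5,"delta_pos":[0,0,0],"twist":0}
  ]
}}

```text
clock: 24.15
position: [0.6291, -0.2012, 0.1574]
ee_rot: [-0.16, -0.688, -0.161, 0.689]
contact_force: [-0.6, 0.0, -0.5]
width: 0.0426
```

Run:
```python
from snap import *
snap("wrist","w11",1);snap("top","t11",1);st()
A=cv2.imread("pics/w11.png");B=cv2.imread("pics/t11.png")
cv2.imwrite("pics/m11.png",np.hstack([cv2.resize(A,(400,300)),cv2.resize(B[80:230,150:350],(400,300),interpolation=cv2.INTER_CUBIC)]))
```

```text
t 24.25 pos [ 0.63   -0.2015  0.159 ] jawyaw -63.75 F [-0.2 -1.   0.1] w 0.0431 q [-0.41  0.45  1.42 -0.    1.27  0.7 ]
```

View pics/m11.png

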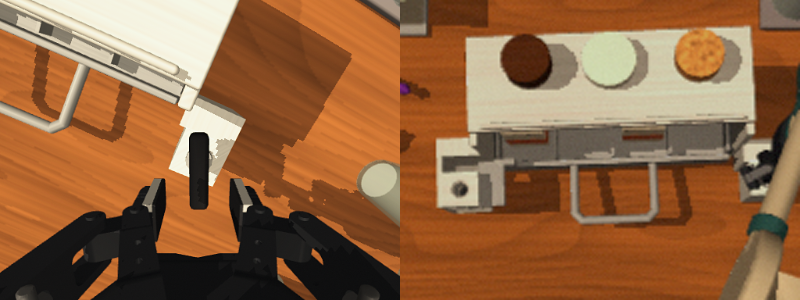

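Request:
{"fn": "step_arm", "kwargs": {
  "increments": [
    {"grip":0.5,"delta_pos":[0.001,0,-0.03],"twist":0},
    {"grip":0.5,"delta_pos":[0,0,-0.02],"twist":0},
    {"grip":0.5,"delta_pos":[0,0,-0.008],"twist":0},
    {"grip":0.5,"delta_pos":[0,0,0],"twist":0},
    {"grip":0,"delta_pos":[0,0,0],"twist":0},
    {"grip":0,"delta_pos":[0,0,0],"twist":0},
    {"grip":0,"delta_pos":[0,0,0],"twist":0},
    {"grip":0,"delta_pos":[0,0,0],"twist":0},
    {"grip":0,"delta_pos":[0,0,0],"twist":0}
  ],
  "force": 80
}}

```text
clock: 25.0
position: [0.6319, -0.2019, 0.1025]
ee_rot: [0.161, 0.69, 0.16, -0.687]
contact_force: [-0.5, 0.0, 5.6]
width: 0.0144
```

Request:
{"fn": "step_arm", "kwargs": {
  "increments": [
    {"grip":0,"delta_pos":[0,0,0.01],"twist":0},
    {"grip":0,"delta_pos":[0,0,0.02],"twist":0},
    {"grip":0,"delta_pos":[0,0,0.02],"twist":0},
    {"grip":0,"delta_pos":[0,0,0.02],"twist":0},
    {"grip":0,"delta_pos":[0,0,0.02],"twist":0},
    {"grip":0,"delta_pos":[0,0,0.01],"twist":0},
    {"grip":0,"delta_pos":[0,0.02,0],"twist":0},
    {"grip":0,"delta_pos":[-0.002,0.04,0],"twist":0},
    {"grip":0,"delta_pos":[-0.002,0.04,0],"twist":0},
    {"grip":0,"delta_pos":[-0.002,0.04,0],"twist":0}
  ]
}}

```text
clock: 25.83
position: [0.6235, -0.0604, 0.2]
ee_rot: [-0.16, -0.688, -0.16, 0.689]
contact_force: [-0.2, 0.9, -1.2]
width: 0.0142
```

```bash
python3 -c "
from h import *;st()"
```

```text
t 25.83 pos [ 0.6235 -0.0604  0.2   ] jawyaw -63.87 F [-0.2  0.9 -1.2] w 0.0142 q [-0.21  0.37  1.44  0.    1.33  0.91]
```

Request:
{"fn": "step_arm", "kwargs": {
  "increments": [
    {"grip":0,"delta_pos":[-0.002,0.04,0],"twist":0},
    {"grip":0,"delta_pos":[-0.002,0.04,0],"twist":0},
    {"grip":0,"delta_pos":[-0.002,0.04,0],"twist":0},
    {"grip":0,"delta_pos":[-0.002,0.04,0],"twist":0},
    {"grip":0,"delta_pos":[-0.002,0.04,0],"twist":0},
    {"grip":0,"delta_pos":[-0.001,0.04,0],"twist":0},
    {"grip":0,"delta_pos":[0,0.027,0],"twist":0},
    {"grip":0,"delta_pos":[0,0,0],"twist":0},
    {"grip":0,"delta_pos":[0,0,0],"twist":0},
    {"grip":0,"delta_pos":[0,0,0],"twist":0}
  ]
}}

```text
clock: 26.67
position: [0.613, 0.2049, 0.2]
ee_rot: [-0.161, -0.688, -0.16, 0.689]
contact_force: [-0.4, 0.3, -1.2]
width: 0.0145
```

Run:
```python
from snap import *
snap("wrist","w12",1.5);st()
```

```text
t 26.72 pos [0.6133 0.2043 0.2002] jawyaw -63.81 F [-0.1 -0.5 -1.4] w 0.0145 q [ 0.21  0.4   1.39 -0.    1.35  1.33]
```

View pics/w12.png

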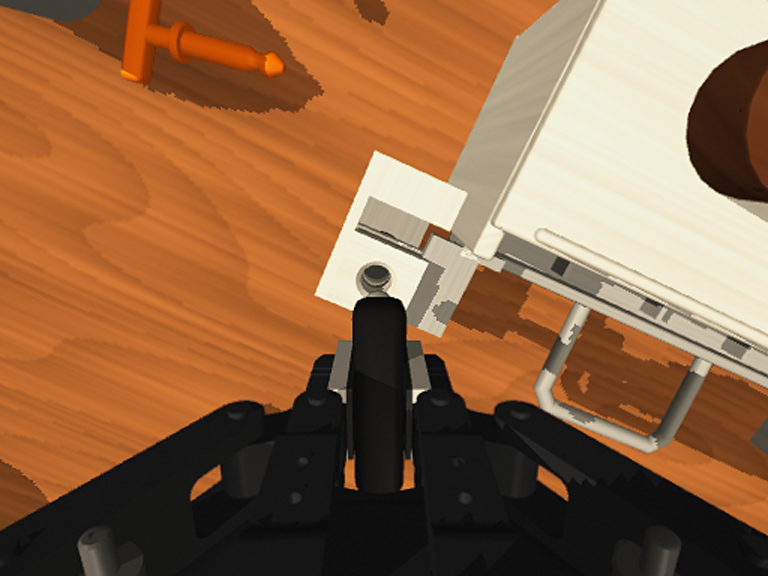

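Request:
{"fn": "step_arm", "kwargs": {
  "increments": [
    {"grip":0,"delta_pos":[0,0.003,-0.01],"twist":0},
    {"grip":0,"delta_pos":[0,0,-0.015],"twist":0},
    {"grip":0,"delta_pos":[0,0,-0.012],"twist":0},
    {"grip":0,"delta_pos":[0,0,-0.012],"twist":0},
    {"grip":0,"delta_pos":[0,0,-0.012],"twist":0},
    {"grip":0,"delta_pos":[0,0,-0.012],"twist":0},
    {"grip":0,"delta_pos":[0,0,-0.01],"twist":0},
    {"grip":0,"delta_pos":[0,0,-0.008],"twist":0}
  ],
  "force": 100
}}

```text
clock: 27.38
position: [0.6149, 0.2076, 0.1097]
ee_rot: [0.16, 0.69, 0.16, -0.688]
contact_force: [0.6, 0.1, 4.2]
width: 0.0141
```

```bash
python3 -c "
from h import *;st()"
```

```text
t 27.38 pos [0.6149 0.2076 0.1097] jawyaw -63.87 F [0.6 0.1 4.2] w 0.0141 q [ 0.22  0.47  1.52 -0.    1.15  1.33]
```

Passing through cleanly (4 N drag); now press home.

Request:
{"fn": "step_arm", "kwargs": {
  "increments": [
    {"grip":0,"delta_pos":[0,0,-0.004],"twist":0},
    {"grip":0,"delta_pos":[0,0,-0.003],"twist":0},
    {"grip":0,"delta_pos":[0,0,-0.003],"twist":0},
    {"grip":0,"delta_pos":[0,0,-0.002],"twist":0},
    {"grip":0,"delta_pos":[0,0,0],"twist":0}
  ]
}}

```text
clock: 27.8
position: [0.6143, 0.2079, 0.1025]
ee_rot: [0.161, 0.69, 0.16, -0.687]
contact_force: [-5.8, -2.5, 21.4]
width: 0.0142
```

```bash
python3 -c "
from h import *;st()"
```

```text
t 27.8 pos [0.6143 0.2079 0.1025] jawyaw -63.79 F [-5.8 -2.5 21.4] w 0.0142 q [ 0.22  0.47  1.53 -0.    1.14  1.33]
```

Request:
{"fn": "step_arm", "kwargs": {
  "increments": [
    {"grip":0,"delta_pos":[0,0,0.002],"twist":0},
    {"grip":0.5,"delta_pos":[0,0,0],"twist":0},
    {"grip":0.5,"delta_pos":[0,0,0],"twist":0},
    {"grip":0.5,"delta_pos":[0,0,0],"twist":0},
    {"grip":0.5,"delta_pos":[0,0,0.02],"twist":0},
    {"grip":0.5,"delta_pos":[0,0,0.04],"twist":0},
    {"grip":0.5,"delta_pos":[0,0,0.04],"twist":0},
    {"grip":0.5,"delta_pos":[-0.02,-0.03,0],"twist":0},
    {"grip":0.5,"delta_pos":[-0.03,-0.02,0],"twist":0},
    {"grip":0.5,"delta_pos":[-0.04,0,0],"twist":0}
  ]
}}

```text
clock: 28.63
position: [0.5249, 0.1555, 0.1992]
ee_rot: [0.16, 0.689, 0.159, -0.688]
contact_force: [0.4, 0.9, -0.4]
width: 0.0423
```

Request:
{"fn": "step_arm", "kwargs": {
  "increments": [
    {"grip":0.5,"delta_pos":[-0.04,0,0],"twist":0},
    {"grip":0.5,"delta_pos":[-0.04,-0.01,0],"twist":0},
    {"grip":0.5,"delta_pos":[-0.03,-0.02,0],"twist":0},
    {"grip":0.5,"delta_pos":[0,-0.02,0],"twist":0},
    {"grip":0.5,"delta_pos":[0,0,0],"twist":0},
    {"grip":0.5,"delta_pos":[0,0,0],"twist":0}
  ]
}}

```text
clock: 29.13
position: [0.4135, 0.1083, 0.1995]
ee_rot: [0.16, 0.689, 0.16, -0.689]
contact_force: [0.4, 0.7, 0.4]
width: 0.0426
```

Run:
```python
from snap import *
snap("top","t13",1);snap("side","s13",1);st()
d=pickle.load(open("c0.pkl","rb"))
def blob(g,r,th):
    y0,y1,x0,x1=r;m=(g[y0:y1,x0:x1].max(2)<th).astype(np.uint8)
    n,_,s,c=cv2.connectedComponentsWithStats(m);k=1+s[1:,4].argmax();return s[k],c[k]+[x0,y0]
for a,b,r in(("top","t13",(150,195,165,195)),("side","s13",(205,230,185,225))):
    new=pickle.load(open(b+".pkl","rb"))[1]["img"]
    for im in(d[a]["img"],new):print(a,blob(im,r,45))
# tray/handle: difference of dock region to start
n=pickle.load(open("t13.pkl","rb"))[1]["img"];df=np.abs(n.astype(int)-d["top"]["img"]).max(2)>60
print("changed px dock/handle region",[ (int(v),int(u)) for v,u in np.argwhere(df[90:200,165:350])[:0]], df[90:200,165:350].sum(), "handle",df[160:195,230:285].sum())
print("mug changed",df[215:260,375:435].sum())
```

```text
t 29.23 pos [0.4144 0.109  0.1994] jawyaw -63.8 F [ 0.3 -0.   0.6] w 0.0422 q [0.09 0.08 1.84 0.   1.22 1.21]
top (array([  5,  10,  15,  25, 141], dtype=int32), array([176.89361702, 172.06382979]))
top (array([  5,  11,  15,  24, 138], dtype=int32), array([176.76811594, 172.30434783]))
side (array([10, 10, 20,  6, 84], dtype=int32), array([204.83333333, 218.0952381 ]))
side (array([10, 11, 20,  5, 64], dtype=int32), array([205.6875 , 218.59375]))
changed px dock/handle region [] 123 handle 0
mug changed 799
```

Run:
```python
from h import *
g=lambda n:pickle.load(open(n+".pkl","rb"))[1]["img"].astype(int)
d=pickle.load(open("c0.pkl","rb"));t0=d["top"]["img"].astype(int)
ims=[("t0",t0)]+[(n,g(n)) for n in("t6","t8","t10","t13")]
for n,im in ims:
    r=im[215:260,375:440];m=((r.min(2)>95)&(r.max(2)-r.min(2)<45)).astype(np.uint8)
    k,_,s,c=cv2.connectedComponentsWithStats(m);j=1+s[1:,4].argmax();print(n,s[j],c[j])
s0=d["side"]["img"].astype(int);s1=g("s13");print("side mug diff",(np.abs(s0-s1).max(2)>60)[150:190,315:350].sum())
print("cartons' old place white px",[(lambda r:((r.min(2)>140)).sum())(im[170:260,85:135]) for _,im in ims])
t=g("t13");print("tray pockets colours ok; orange px",((t[...,0]>180)&(t[...,2]<40)&(t[...,1]<110)).sum())
```

```text
t0 [ 23   9  30  29 140] [36.29285714 23.35      ]
t6 [ 23   9  29  29 111] [32.77477477 20.65765766]
t8 [ 23   9  30  29 133] [35.81203008 23.22556391]
t10 [35  9 16  9 27] [43.33333333 12.18518519]
t13 [23  9 30 13 64] [37.296875 14.140625]
side mug diff 203
cartons' old place white px [np.int64(451), np.int64(490), np.int64(153), np.int64(0), np.int64(0)]
tray pockets colours ok; orange px 236
```

```bash
python3 -c "
from rig import manip;print(manip.sign_off())"
```

```text
the job is handed in; nothing more can be done
None
```

The job is done and handed in at about 29 s on the robot's clock.

**What I did**
- I drew the pin out of the lock and stood it in the stow hole. I then pulled the tray out until it hit its stop, about 150 mm.
- Only two cartons and no jars were on the counter. I stood the cartons upright in the +120 mm and -40 mm pockets.
- I pushed the tray home until it met the end stop, with about 12 N of push and no more travel. I then pressed the pin back through the lock with about 21 N; it stopped at the same height as when its shoulder sat on the stow block.

**Last checks**
- **Pin:** its T-bar is within about 1 pixel of its starting place in both the top and side cameras.
- **Tray:** the handle's pixels match the start picture.
- **Mug:** it was not touched. A plain picture difference did show changes around it. I put these down to the arm's shadow: its outline starts at the same place in four of the five top pictures, though in the last two less of it showed clear of the shadow.
- **Cartons:** they stood upright in the last picture before the tray went in. I could not see them under the deck afterwards, because I had used all 16 picture views.

**One oddity:** the two orange look-alike pins and the purple one seemed to stand at the start, but were lying on the counter by about 11 s. I never gripped any of them and felt no contact, so I don't know what tipped them. One now lies near where the tray's lug comes out.

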